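Ease the sprung lid of the ring case shut

ROBOT

A 7-joint arm with a two-finger parallel gripper is mounted at the origin on the work surface. World frame = base frame: x ahead of the robot, y to its left, z up, the work surface at z = 0. Lengths are in m, angles in rad, forces in N, time in s.
With the tool pointing down it reaches from about 0.35 to 0.9 m from the base axis. Payload 19.9 kg.
Tool frame: the origin (TCP) lies at the very end of the fingers, on their centre line; the grasp point (between the pads) lies 19 mm behind it (r.tcp_to_grasp is the distance from the TCP to the grasp point, in m); z points along the fingers, y is the line along which they close (so a half turn about z gives the same grasp; the last joint's range is limited). The gripper opens to 94 mm and grips with 3 to 60 N. Pads are 16 mm wide; open, the fingers measure 119 mm over their backs; the gripper's body (75 mm by 177 mm) begins 78 mm behind the grasp point.
Start: joints at [-1.232, 0.417, -0.01, 1.614, 0.005, 1.111, -0.053], TCP at [0.232, 0.58, 0.205] pointing down, gripper open.
Joint ranges: [-2.81, 2.81], [-0.39, 2.02], [-1.27, 1.25], [0.06, 2.57], [-1.19, 4.33], [0.19, 2], [-2.82, 2.82]. Speed limits (rad/s): [1.89, 1.89, 2.39, 2.39, 3.01, 3.01, 3.01].

INTERFACE

Orientations are given as a rotation vector (axis times angle).
In Python, from cell import r, viewer, order gives the robot as it stands.
- The arm moves only by the tool servo_tool, never from a script. Its argument "plan" is text: rows parted by semicolons, each of 7 numbers parted by spaces: the shift along the tool's x, y, z in cm, then the turn, a rotation vector about the tool's x, y, z in rad, then the closure, from 0 (fully open) to 1 (shut). A call has 1 to 10 rows; each row shifts and turns the commanded pose from where the row before left it, along the tool's axes as they then stand; what a row does not reach is not made up. A row lasts 1/10 s, in which the tool goes at most 50 mm and 8.59 degrees, less where a joint would pass 70% of its speed; a pose out of reach is approached as far as the arm can. A call is refused whole if a number of a shift passes 5 or a number of a turn 0.15, either way. A call with a gripper value outside its range is refused whole. The fingers move at their own pace and stop on an object; the grip force is fixed at half the most. Time passes only in rows, so rows that do not move let the fingers close. It gives the time, the measured TCP pose, the force, the opening and the grip force at its end, in the units of the state.
- r.get_obs(): the state, without advancing time (a new reading comes with each control period).
- viewer.snapshot(name): name is "scene" or "top" or "wrist"; returns (picture, depth): 480x640x3 uint8, blue, green, red; 480x640 float32, m along the optical axis (not along the pixel's ray), 0 where there is no reading.
- viewer.camera_model(name): a dict with "camera_matrix" (3x3 intrinsics, pixels), "pose" (4x4, takes a point from camera to world coordinates); the wrist camera has in their place "mount" (4x4, takes a point from camera to tool coordinates, whose origin is the TCP and whose axes are the flange's). Camera axes: x right, y down, z forward; pixel columns grow to the right and rows downward; lengths in m; the calibration is good to about 2 mm. A picture is of the moment at which its call begins: read the wrist's pose just before it. camera_model takes no time and is no camera call.
- order.job_done(): hands the job in; it is judged then, once.
The state is a dict: "t": time; "joint_positions": joint angles; "qd": joint speeds; "joint_torque": joint torques, N m; "eef_pos": TCP position; "tcp_rot": TCP orientation; "wrist_force": force on the tool from outside, world axes, zero at the start; "moment": the same for the moment, N m; "gripper_width": finger opening in m; "grip_force": force on a finger pad.
Only numpy, scipy, OpenCV 4.12 (cv2) and the standard library are available. Lean on these libraries where they do the work, as an engineer would, in place of code of your own. Each camera call takes 0.05 s, during which the arm holds its last target. There are 200 camera calls.

TASK

Two identical black cases stand open on the gem-lab bench. Ease down the lid of the case that holds the rings (the steel bar is its handle) until it is fully shut, without ever letting it drop or slam: the lid is spring-closing and the jolt would throw the rings out of their slots. Let go and leave the empty case standing wide open.

Things in the scene. Friction and masses are not known exactly. Their poses are not given: they have to be found in the camera images.
- ring_case: Fixed black case with twelve rings in its white insert: 130 mm deep (x), 170 mm wide (y), 60 mm high without lid. Origin: centre of its underside. x points from the hinge side to the opening side (roughly away from the robot), z up. Hinge axis parallel to y at x = -65, z = 60 mm. An identical open case without rings stands beside it, left or right.
- ring_lid (a joint): Lid of the ring case (130 x 170 mm, 40 mm deep, 0.7 kg), rad: 0 = fully shut; 1.75 = wide open, leaning back on its stop (the start). Its weight keeps it open, but below about 1.45 rad a closing spring and its weight pull it shut with up to 4 N at the bar; let go, it slams at about 4 rad/s.
- ring_bar (a point): Middle of the lid's round steel bar handle: 10 mm thick, parallel to the hinge, 100 mm clear between end brackets, 33 mm free gap to the lid. Lid shut: at case x = 103, y = 0, z = 80 mm; it swings with the lid about the hinge (wide open: x = -115, z = 222 mm). The bar can turn between the pads, so the tool may point straight down throughout. Axes: the case's when shut, turning with the lid.
- empty_lid (a joint): Lid of the other, empty case: same build and angles (1.75 = wide open). To be left alone, wide open.
There are look-alikes about, which are no part of the job. Leave any blue or purple look-alike of the part that bears empty_lid alone. What is shaped like the ring_case but red is not meant.

How it is judged:
At the end, for the whole second after the job is handed in: The ring case's lid is shut (within 0.06 rad, about 10 mm at the bar) and at rest, and the empty case's lid is still wide open (above 1.6 rad) (value of joint ring_lid below 0.06 rad and velocity of joint ring_lid between -0.1 and 0.1 rad/s and value of joint empty_lid above 1.6 rad); the robot touches nothing.
It fails at once if the ring case's lid comes down faster than 3 rad/s (about 0.5 m/s at the bar): dropped or slammed (velocity of joint ring_lid below -3 rad/s).
It fails at once if the empty case's lid is moved from wide open (below 1.55 rad) (value of joint empty_lid below 1.55 rad).
It also fails if it takes over 42 s, if anything falls off the work surface, if the arm or the gripper's body presses on something with over 40 N, if the wrist force passes 120 N, or if a joint passes its speed limit or range.

## Working session

There is one attempt and no reset: what is moved stays moved. The work goes in short steps, Python scripts to look and compute and a tool call to move; the robot and the scene stay as the last step left them, time stands still between calls to the robot, and variables do not carry over. Pictures are saved under pics/ and viewed, at most 10 in all, crops included, and the job is handed in when it is done.

Besides the shell and the picture viewer there is one more tool, called after "Emit:" as name(argument=value, ...) on one line, values as JSON. servo_tool: Moves the arm, as the interface text tells. Its arguments: {"type":"object","properties":{"plan":{"type":"string"}},"required":["plan"]}

```bash
mkdir -p pics; ls; python3 - <<'E'
from cell import r,viewer
import cv2,numpy as np
for n in("scene","top"):
    p,d=viewer.snapshot(n); cv2.imwrite(f"pics/{n}0.png",p); np.save(f"pics/{n}0.npy",d)
    m=viewer.camera_model(n); print(n,np.round(m["camera_matrix"],1).tolist(),np.round(m["pose"],3).tolist())
print(viewer.camera_model("wrist"))
o=r.get_obs();print(o["t"],o["eef_pos"],o["tcp_rot"],o["gripper_width"])
E
```

```text
pics
scene [[484.9, 0.0, 319.2], [0.0, 484.9, 247.6], [0.0, 0.0, 1.0]] [[-0.554, 0.653, -0.517, 0.992], [0.833, 0.433, -0.345, 0.532], [-0.002, -0.621, -0.784, 0.891], [0.0, 0.0, 0.0, 1.0]]
top [[507.4, 0.0, 334.9], [0.0, 507.4, 247.4], [0.0, 0.0, 1.0]] [[-0.012, -0.997, 0.078, 0.373], [-1.0, 0.014, 0.018, 0.14], [-0.019, -0.077, -0.997, 1.07], [0.0, 0.0, 0.0, 1.0]]
{'camera_matrix': array([[396.89786027,   0.        , 315.0405714 ],
       [  0.        , 396.89786027, 230.1080569 ],
       [  0.        ,   0.        ,   1.        ]]), 'mount': array([[-1.08550538e-03, -9.67284973e-01, -2.53689973e-01,
         7.31336144e-02],
       [ 9.99998670e-01, -7.41159575e-04, -1.45292071e-03,
         1.18427227e-03],
       [ 1.21736362e-03, -2.53691212e-01,  9.67284491e-01,
        -1.79079359e-01],
       [ 0.00000000e+00,  0.00000000e+00,  0.00000000e+00,
         1.00000000e+00]])}
0.1 [0.23219132 0.5799428  0.20488247] [-5.94571627e-01 -3.08468832e+00  1.65136810e-03] 0.09404944679720507
```

View pics/scene0.png

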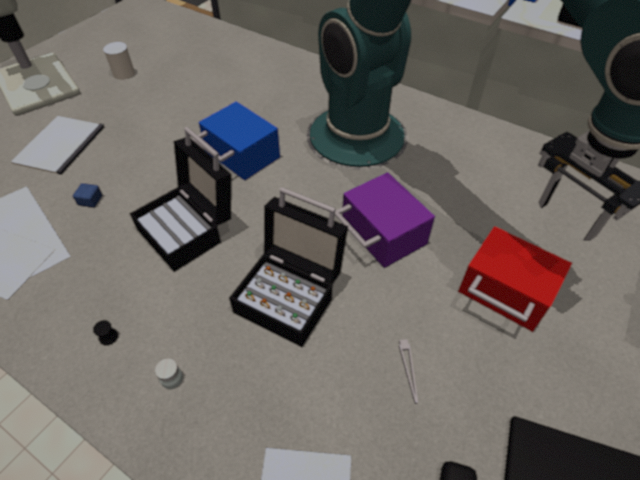

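View pics/top0.png

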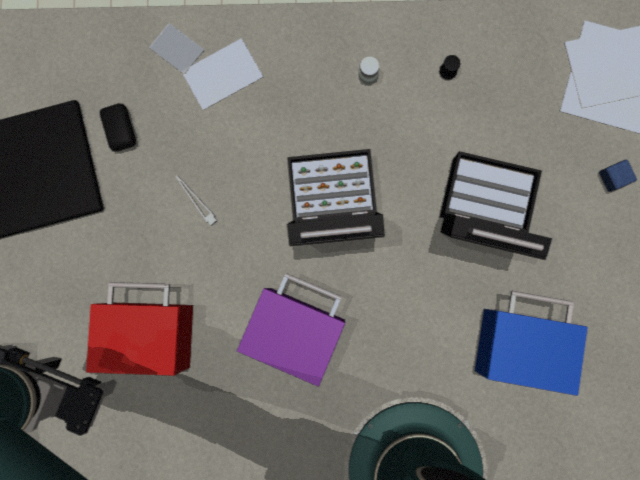

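The top view shows two black cases: one at (335,197) with 12 coloured rings, and one at (495,200) with an empty insert. The closed blue, purple and red boxes are look-alikes. The ring case is therefore the one at (335,197), with its bar at about (336,232). I'll confirm that in a crop and measure it.

```bash
cat > h.py <<'E'
import numpy as np,cv2
from cell import viewer
def cloud(n,d):
    m=viewer.camera_model(n);K=m["camera_matrix"];T=m["pose"]
    v,u=np.indices(d.shape)
    P=np.stack([(u-K[0,2])/K[0,0]*d,(v-K[1,2])/K[1,1]*d,d],-1)
    return P@T[:3,:3].T+T[:3,3]
E
python3 - <<'E'
from h import *
p=cv2.imread("pics/top0.png");d=np.load("pics/top0.npy");W=cloud("top",d)
cv2.imwrite("pics/crop.png",cv2.resize(p[135:260,270:400],None,fx=4.6,fy=4.6,interpolation=cv2.INTER_CUBIC))
sub=np.zeros(d.shape,bool);sub[140:255,280:392]=1
bright=p.min(2)>110
b=sub&bright&(W[...,2]>0.19)
rc=cv2.minAreaRect(np.argwhere(b)[:,::-1].astype(np.float32));print("barpix",b.sum(),rc)
B=W[b];print("bar med",np.median(B,0),"min/max",B.min(0),B.max(0))
def yaw(P):
    c=P.mean(0);_,_,V=np.linalg.svd(P-c,full_matrices=False);return V[0]
print("bar dir",yaw(B[:,:2]))
R=sub&(W[...,2]>0.02)&(W[...,2]<0.075)&(W[...,0]>W[b][:,0].mean()+.03)
# rim z
rim=W[R&(p.max(2)<60)];print("rim z pct",np.percentile(rim[:,2],[5,50,80,95]))
rim=rim[rim[:,2]>.05]
q=cv2.minAreaRect((rim[:,:2]*1000).astype(np.float32));print("rim rect mm",q,cv2.boxPoints(q).round().tolist())
lid=sub&(W[...,2]>0.1)
print("high extents",W[lid].min(0),W[lid].max(0))
# scene bar
p2=cv2.imread("pics/scene0.png");d2=np.load("pics/scene0.npy");W2=cloud("scene",d2)
s=np.zeros(d2.shape,bool);s[180:230,270:345]=1
b2=s&(p2.min(2)>110)&(W2[...,2]>.19);print("scene bar",b2.sum(),np.median(W2[b2],0),W2[b2].min(0),W2[b2].max(0),yaw(W2[b2][:,:2]))
E
```

```text
barpix 348 ((336.572509765625, 188.9193572998047), (107.46437072753906, 95.80876922607422), 1.3478872776031494)
bar med [0.46502968 0.14754862 0.22637598] min/max [0.37306464 0.09568106 0.22103656] [0.47415935 0.21122129 1.06984352]
bar dir [0.00835686 0.99996508]
rim z pct [0.04192455 0.05979226 0.06282078 0.06564875]
rim rect mm ((576.2544555664062, 162.8601531982422), (135.91915893554688, 166.72149658203125), 4.630192756652832) [[502.0, 240.0], [515.0, 74.0], [651.0, 85.0], [637.0, 251.0]]
high extents [0.37306464 0.06887265 0.10005992] [0.51207141 0.24112736 1.06984352]
scene bar 241 [0.46742619 0.15644432 0.22674369] [0.45726972 0.09420852 0.21730751] [0.99156354 0.53170983 0.89140604] [-0.77971218 -0.6261381 ]
```

View pics/crop.png

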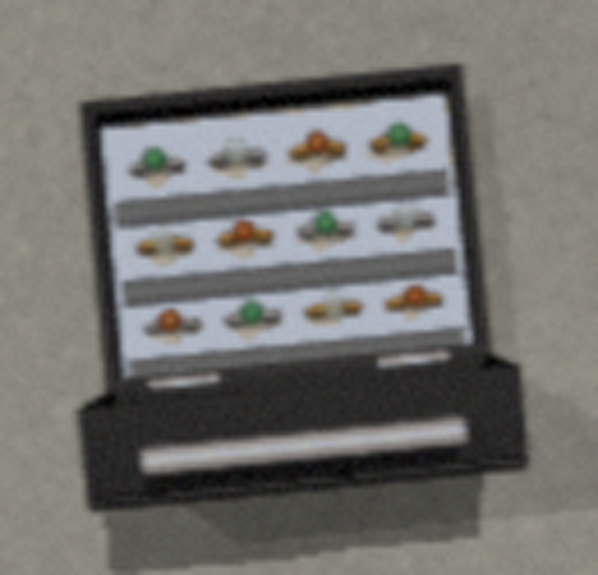

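The crop confirms it: twelve rings in the insert, with this case's bar at about (336,232) in the top view. Case yaw is about 4.8°. The bar is at about (0.465, 0.153, 0.222) and the hinge at about (0.515, 0.157). First I'll turn the tool and lift.

Emit:
servo_tool(plan="0 0 -1.3 0 0 0.138 0;0 0 -1.3 0 0 0.138 0;0 0 -1.3 0 0 0.138 0;0 0 -1.3 0 0 0.138 0;0 0 -1.3 0 0 0.138 0;0 0 -1.3 0 0 0.138 0;0 0 -1.3 0 0 0.138 0;0 0 -1.3 0 0 0.138 0;0 0 0 0 0 0 0")

```text
t: 1.0
eef_pos: [0.2324, 0.5807, 0.3107]
tcp_rot: [-2.126, -2.312, -0.003]
wrist_force: [1.0, 0.2, 0.0]
gripper_width: 0.0943
grip_force: 0.0
```

```bash
cat >> h.py <<'E'
from cell import r
from scipy.spatial.transform import Rotation as Ro
def st(target=None):
    o=r.get_obs();R=Ro.from_rotvec(o["tcp_rot"]).as_matrix()
    print("t",round(o["t"],2),"p",np.round(o["eef_pos"],4),"x",R[:,0].round(3),"y",R[:,1].round(3),"yaw_y",np.degrees(np.arctan2(R[1,1],R[0,1])).round(2),"w",o["gripper_width"],"F",np.round(o["wrist_force"],1),"q",np.round(o["joint_positions"],2))
    if target is not None: print("shift cm",(R.T@(np.array(target)-o["eef_pos"])*100).round(2))
E
python3 -c "
from h import *
st([.465,.153,.31])"
```

```text
t 1.0 p [0.2324 0.5807 0.3107] x [-0.083  0.997  0.002] y [0.997 0.083 0.001] yaw_y 4.78 w 0.09429908550104725 F [1.  0.2 0. ] q [-1.38  0.35  0.19  1.48 -0.07  1.32 -1.1 ]
shift cm [-4.456e+01  1.962e+01  1.000e-02]
```

Emit:
servo_tool(plan="-3.7 1.63 0 0 0 0 0;-3.7 1.63 0 0 0 0 0;-3.7 1.63 0 0 0 0 0;-3.7 1.63 0 0 0 0 0;-3.7 1.63 0 0 0 0 0;-3.7 1.63 0 0 0 0 0;-3.7 1.63 0 0 0 0 0;-3.7 1.63 0 0 0 0 0;-3.7 1.63 0 0 0 0 0;-3.7 1.63 0 0 0 0 0")

```text
t: 2.0
eef_pos: [0.4267, 0.2239, 0.3088]
tcp_rot: [2.118, 2.32, -0.001]
wrist_force: [-0.1, 0.3, 0.1]
gripper_width: 0.0941
grip_force: 0.0
```

Emit:
servo_tool(plan="-3.7 1.63 0 0 0 0 0;-3.7 1.63 0 0 0 0 0;0 0 0 0 0 0 0;0 0 0 0 0 0 0;0 0 0 0 0 0 0")

```text
t: 2.5
eef_pos: [0.4647, 0.1555, 0.309]
tcp_rot: [-2.12, -2.318, 0.001]
wrist_force: [-0.1, 0.3, -0.3]
gripper_width: 0.0942
grip_force: 0.0
```

```bash
python3 - <<'E'
from h import *
st([.465,.153,.203])
o=r.get_obs();p,d=viewer.snapshot("wrist");cv2.imwrite("pics/w1.png",p)
m=viewer.camera_model("wrist");T=np.eye(4);T[:3,:3]=Ro.from_rotvec(o["tcp_rot"]).as_matrix();T[:3,3]=o["eef_pos"];T=T@m["mount"]
K=m["camera_matrix"];v,u=np.indices(d.shape)
W=np.stack([(u-K[0,2])/K[0,0]*d,(v-K[1,2])/K[1,1]*d,d],-1)@T[:3,:3].T+T[:3,3]
b=(d>0)&(p.min(2)>110)&(W[...,2]>.205)&(W[...,2]<.24)&(abs(W[...,0]-.465)<.04)
B=W[b];print(b.sum(),np.median(B,0),B.min(0),B.max(0),np.polyfit(B[:,1],B[:,0],1))
print("pix",np.argwhere(b).min(0),np.argwhere(b).max(0))
E
```

```text
t 2.5 p [0.4647 0.1555 0.309 ] x [-0.089  0.996 -0.   ] y [ 0.996  0.089 -0.001] yaw_y 5.13 w 0.09420074679938663 F [-0.1  0.3 -0.3] q [-0.87  0.08  0.52  1.82 -0.04  1.25 -0.25]
shift cm [-2.50e-01  1.00e-02  1.06e+01]
555 [0.46847657 0.11671959 0.2264584 ] [0.46099203 0.09461038 0.22310868] [0.47480423 0.21141325 0.22845821] [-0.08746433  0.47998978]
pix [155 312] [319 321]
```

View pics/w1.png

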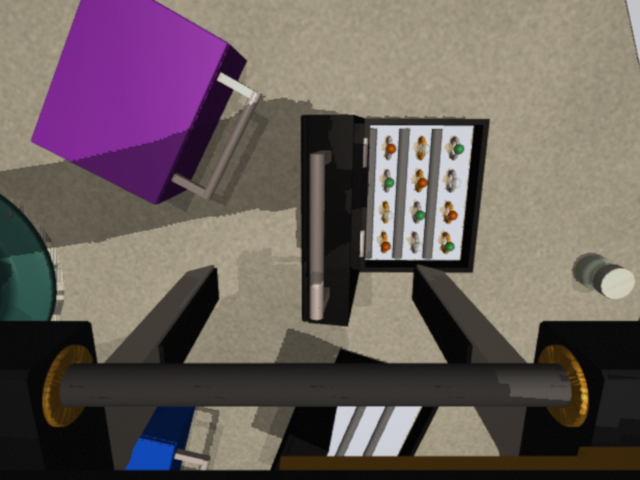

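The wrist view shows the ring case's bar, (317,155) to (317,319), centred between the open fingers, with the rings visible to its right. The bar middle refines to (0.466, 0.153, 0.2215) and the yaw to 5.0°. I'll descend and grip.

Emit:
servo_tool(plan="-0.25 0.15 2 0 0 0 0;0 0 2 0 0 0 0;0 0 2 0 0 0 0;0 0 2 0 0 0 0;0 0 1.5 0 0 0 0;0 0 1.1 0 0 0 0;0 0 0 0 0 0 0;0 0 0 0 0 0 0")

```text
t: 3.35
eef_pos: [0.4671, 0.1527, 0.2038]
tcp_rot: [2.123, 2.316, 0.0]
wrist_force: [-0.1, -1.1, -0.5]
gripper_width: 0.0942
grip_force: 0.0
```

Emit:
servo_tool(plan="0 0 0 0 0 0 0.5;0 0 0 0 0 0 0.7;0 0 0 0 0 0 0.8;0 0 0 0 0 0 1;0 0 0 0 0 0 1;0 0 0 0 0 0 1;0 0 0 0 0 0 1;0 0 0 0 0 0 1;0 0 0 0 0 0 1;0 0 0 0 0 0 1")

```text
t: 4.35
eef_pos: [0.467, 0.1523, 0.2035]
tcp_rot: [2.124, 2.315, -0.0]
wrist_force: [0.5, 0.3, 0.0]
gripper_width: 0.0174
grip_force: 0.0
```

```bash
cat >> h.py <<'E'
H=np.array([.466,.153])+.050*np.array([.9962,.0872])
def arc(n=35,th1=-0.02):
    R=np.hypot(168,20)/10;a=np.arctan2(20,168)
    o=r.get_obs();p=np.array([(o["eef_pos"][:2]-H)@[.9962,.0872],o["eef_pos"][2]+.019-.06])*100
    th0=np.arctan2(p[1],p[0])-a;print("theta now",th0,"rad",np.hypot(*p))
    t=np.linspace(th0,th1,n+1)
    q=R*np.c_[np.cos(t+a),np.sin(t+a)];q[0]=p
    D=np.diff(q,axis=0);print(";\n".join(f"0 {x:.2f} {-z:.2f} 0 0 0 1 | {k:.2f}" for (x,z),k in zip(D,t[1:])))
E
python3 -c "
from h import *
st();print(r.get_obs()['grip_force']);arc()"
```

```text
t 4.35 p [0.467  0.1523 0.2035] x [-0.086  0.996 -0.   ] y [ 0.996  0.086 -0.   ] yaw_y 4.93 w 0.01738820882816665 F [0.5 0.3 0. ] q [-0.84  0.19  0.53  1.96 -0.11  1.02 -0.18]
0.0
theta now 1.745660634816448 rad 16.97039948766953
0 0.84 -0.18 0 0 0 1 | 1.70;
0 0.83 -0.18 0 0 0 1 | 1.64;
0 0.84 -0.14 0 0 0 1 | 1.59;
0 0.85 -0.10 0 0 0 1 | 1.54;
0 0.85 -0.06 0 0 0 1 | 1.49;
0 0.85 -0.01 0 0 0 1 | 1.44;
0 0.85 0.03 0 0 0 1 | 1.39;
0 0.85 0.07 0 0 0 1 | 1.34;
0 0.85 0.12 0 0 0 1 | 1.29;
0 0.84 0.16 0 0 0 1 | 1.24;
0 0.83 0.20 0 0 0 1 | 1.19;
0 0.82 0.24 0 0 0 1 | 1.14;
0 0.81 0.28 0 0 0 1 | 1.09;
0 0.79 0.32 0 0 0 1 | 1.04;
0 0.77 0.36 0 0 0 1 | 0.99;
0 0.75 0.40 0 0 0 1 | 0.94;
0 0.73 0.44 0 0 0 1 | 0.89;
0 0.71 0.47 0 0 0 1 | 0.84;
0 0.68 0.51 0 0 0 1 | 0.79;
0 0.66 0.54 0 0 0 1 | 0.74;
0 0.63 0.58 0 0 0 1 | 0.69;
0 0.60 0.61 0 0 0 1 | 0.64;
0 0.57 0.64 0 0 0 1 | 0.59;
0 0.54 0.66 0 0 0 1 | 0.53;
0 0.50 0.69 0 0 0 1 | 0.48;
0 0.47 0.71 0 0 0 1 | 0.43;
0 0.43 0.74 0 0 0 1 | 0.38;
0 0.39 0.76 0 0 0 1 | 0.33;
0 0.35 0.78 0 0 0 1 | 0.28;
0 0.31 0.79 0 0 0 1 | 0.23;
0 0.27 0.81 0 0 0 1 | 0.18;
0 0.23 0.82 0 0 0 1 | 0.13;
0 0.19 0.83 0 0 0 1 | 0.08;
0 0.15 0.84 0 0 0 1 | 0.03;
0 0.11 0.85 0 0 0 1 | -0.02
```

Still closing (opening 17 mm, no grip force yet), so I'll wait for the grip.

Emit:
servo_tool(plan="0 0 0 0 0 0 1;0 0 0 0 0 0 1;0 0 0 0 0 0 1;0 0 0 0 0 0 1;0 0 0 0 0 0 1")

```text
t: 4.85
eef_pos: [0.4669, 0.1523, 0.2035]
tcp_rot: [-2.124, -2.315, 0.0]
wrist_force: [-0.7, -0.3, 1.2]
gripper_width: 0.0087
grip_force: 30.0
```

Gripped the bar at 30 N. I'll follow the arc slowly.

Emit:
servo_tool(plan="0 0.84 -0.18 0 0 0 1;0 0.83 -0.18 0 0 0 1;0 0.84 -0.14 0 0 0 1;0 0.85 -0.1 0 0 0 1;0 0.85 -0.06 0 0 0 1;0 0.85 -0.01 0 0 0 1;0 0.85 0.03 0 0 0 1;0 0.85 0.07 0 0 0 1;0 0 0 0 0 0 1")

```text
t: 5.75
eef_pos: [0.5355, 0.158, 0.209]
tcp_rot: [2.124, 2.314, 0.0]
wrist_force: [0.1, -2.4, 2.6]
gripper_width: 0.0088
grip_force: 30.0
```

```bash
python3 -c "
from h import *
st();print(r.get_obs()['grip_force']);arc(25)"
```

```text
t 5.75 p [0.5355 0.158  0.209 ] x [-0.085  0.996 -0.001] y [0.996 0.085 0.001] yaw_y 4.9 w 0.008794911423803125 F [ 0.1 -2.4  2.6] q [-0.77  0.32  0.53  1.79 -0.18  1.07 -0.09]
30.000611543655396
theta now 1.3357534333155676 rad 16.915217162893583
0 0.91 0.13 0 0 0 1 | 1.28;
0 0.90 0.18 0 0 0 1 | 1.23;
0 0.89 0.23 0 0 0 1 | 1.17;
0 0.87 0.28 0 0 0 1 | 1.12;
0 0.86 0.32 0 0 0 1 | 1.06;
0 0.84 0.37 0 0 0 1 | 1.01;
0 0.82 0.41 0 0 0 1 | 0.96;
0 0.79 0.46 0 0 0 1 | 0.90;
0 0.77 0.50 0 0 0 1 | 0.85;
0 0.74 0.54 0 0 0 1 | 0.79;
0 0.71 0.58 0 0 0 1 | 0.74;
0 0.68 0.62 0 0 0 1 | 0.68;
0 0.64 0.65 0 0 0 1 | 0.63;
0 0.61 0.69 0 0 0 1 | 0.58;
0 0.57 0.72 0 0 0 1 | 0.52;
0 0.53 0.75 0 0 0 1 | 0.47;
0 0.49 0.78 0 0 0 1 | 0.41;
0 0.44 0.80 0 0 0 1 | 0.36;
0 0.40 0.83 0 0 0 1 | 0.31;
0 0.35 0.85 0 0 0 1 | 0.25;
0 0.31 0.86 0 0 0 1 | 0.20;
0 0.26 0.88 0 0 0 1 | 0.14;
0 0.21 0.89 0 0 0 1 | 0.09;
0 0.16 0.90 0 0 0 1 | 0.03;
0 0.11 0.91 0 0 0 1 | -0.02
```

Forces are small and the tool is staying on the arc, so I'll continue.

Emit:
servo_tool(plan="0 0.91 0.13 0 0 0 1;0 0.9 0.18 0 0 0 1;0 0.89 0.23 0 0 0 1;0 0.87 0.28 0 0 0 1;0 0.86 0.32 0 0 0 1;0 0.84 0.37 0 0 0 1;0 0.82 0.41 0 0 0 1;0 0.79 0.46 0 0 0 1;0 0.77 0.5 0 0 0 1;0 0 0 0 0 0 1")

```text
t: 6.75
eef_pos: [0.6115, 0.1647, 0.1795]
tcp_rot: [2.124, 2.314, -0.0]
wrist_force: [1.1, -3.0, -2.0]
gripper_width: 0.0089
grip_force: 30.0
```

```bash
python3 -c "
from h import *
st();print(r.get_obs()['grip_force']);arc(16)"
```

```text
t 6.75 p [0.6115 0.1647 0.1795] x [-0.086  0.996 -0.   ] y [0.996 0.086 0.   ] yaw_y 4.92 w 0.00891143918139609 F [ 1.1 -3.  -2. ] q [-0.68  0.5   0.5   1.63 -0.26  1.08 -0.02]
29.999333024024963
theta now 0.8462687267872984 rad 16.84627699171565
0 0.78 0.48 0 0 0 1 | 0.79;
0 0.71 0.58 0 0 0 1 | 0.74;
0 0.68 0.62 0 0 0 1 | 0.68;
0 0.64 0.65 0 0 0 1 | 0.63;
0 0.60 0.69 0 0 0 1 | 0.58;
0 0.57 0.72 0 0 0 1 | 0.52;
0 0.53 0.75 0 0 0 1 | 0.47;
0 0.49 0.78 0 0 0 1 | 0.41;
0 0.44 0.80 0 0 0 1 | 0.36;
0 0.40 0.82 0 0 0 1 | 0.30;
0 0.35 0.84 0 0 0 1 | 0.25;
0 0.31 0.86 0 0 0 1 | 0.20;
0 0.26 0.88 0 0 0 1 | 0.14;
0 0.21 0.89 0 0 0 1 | 0.09;
0 0.16 0.90 0 0 0 1 | 0.03;
0 0.11 0.91 0 0 0 1 | -0.02
```

Emit:
servo_tool(plan="0 0.76 0.49 0 0 0 1;0 0.71 0.58 0 0 0 1;0 0.68 0.62 0 0 0 1;0 0.64 0.65 0 0 0 1;0 0.6 0.69 0 0 0 1;0 0.57 0.72 0 0 0 1;0 0.53 0.75 0 0 0 1;0 0.49 0.78 0 0 0 1;0 0.44 0.8 0 0 0 1;0 0 0 0 0 0 1")

```text
t: 7.75
eef_pos: [0.6652, 0.1694, 0.1183]
tcp_rot: [2.124, 2.315, -0.0]
wrist_force: [2.3, -1.7, -1.3]
gripper_width: 0.0093
grip_force: 30.0
```

```bash
python3 -c "
from h import *
st();print(r.get_obs()['grip_force']);arc(9)"
```

```text
t 7.75 p [0.6652 0.1694 0.1183] x [-0.086  0.996 -0.   ] y [0.996 0.086 0.   ] yaw_y 4.93 w 0.009321525160546192 F [ 2.3 -1.7 -1.3] q [-0.61  0.65  0.47  1.53 -0.32  1.03  0.03]
29.998987019062042
theta now 0.35778783931001273 rad 16.867527321321404
0 0.36 0.61 0 0 0 1 | 0.32;
0 0.29 0.65 0 0 0 1 | 0.27;
0 0.26 0.66 0 0 0 1 | 0.23;
0 0.23 0.67 0 0 0 1 | 0.19;
0 0.20 0.68 0 0 0 1 | 0.15;
0 0.17 0.69 0 0 0 1 | 0.11;
0 0.14 0.70 0 0 0 1 | 0.06;
0 0.11 0.70 0 0 0 1 | 0.02;
0 0.08 0.71 0 0 0 1 | -0.02
```

Emit:
servo_tool(plan="0 0.34 0.62 0 0 0 1;0 0.29 0.65 0 0 0 1;0 0.26 0.66 0 0 0 1;0 0.23 0.67 0 0 0 1;0 0.2 0.68 0 0 0 1;0 0.17 0.69 0 0 0 1;0 0.14 0.7 0 0 0 1;0 0.1 0.6 0 0 0 1;0 0 0 0 0 0 1;0 0 0 0 0 0 1")

```text
t: 8.75
eef_pos: [0.6821, 0.1708, 0.0665]
tcp_rot: [2.124, 2.315, 0.0]
wrist_force: [4.8, -2.5, -2.9]
gripper_width: 0.0092
grip_force: 30.0
```

```bash
python3 -c "
from h import *
st();print(r.get_obs()['grip_force']);arc(3)"
```

```text
t 8.75 p [0.6821 0.1708 0.0665] x [-0.086  0.996 -0.   ] y [0.996 0.086 0.001] yaw_y 4.93 w 0.009230718201734463 F [ 4.8 -2.5 -2.9] q [-0.58  0.74  0.44  1.51 -0.36  0.97  0.05]
29.999326765537262
theta now 0.03337756869734303 rad 16.881978475579945
0 0.08 0.29 0 0 0 1 | 0.02;
0 0.04 0.30 0 0 0 1 | -0.00;
0 0.03 0.30 0 0 0 1 | -0.02
```

Emit:
servo_tool(plan="0 0.03 0.2 0 0 0 1;0 0.02 0.2 0 0 0 1;0 0.02 0.2 0 0 0 1;0 0 0 0 0 0 1;0 0 0 0 0 0 1")

```text
t: 9.25
eef_pos: [0.6829, 0.1709, 0.0607]
tcp_rot: [2.123, 2.314, 0.001]
wrist_force: [4.9, -1.5, -2.2]
gripper_width: 0.0092
grip_force: 30.0
```

Emit:
servo_tool(plan="0 0 0.15 0 0 0 1;0 0 0.15 0 0 0 1;0 0 0 0 0 0 1;0 0 0 0 0 0 1")

```text
t: 9.65
eef_pos: [0.6832, 0.1709, 0.0585]
tcp_rot: [2.123, 2.314, 0.002]
wrist_force: [2.9, -3.0, 5.2]
gripper_width: 0.0088
grip_force: 30.0
```

Force has flipped upward, so the lid is seated. I'll press slightly more to confirm.

Emit:
servo_tool(plan="0 0 0.15 0 0 0 1;0 0 0 0 0 0 1;0 0 0 0 0 0 1")

```text
t: 9.95
eef_pos: [0.6833, 0.1709, 0.0574]
tcp_rot: [2.123, 2.314, 0.002]
wrist_force: [1.2, -3.0, 11.4]
gripper_width: 0.0087
grip_force: 30.0
```

Seated, with 11 N pressing down. I'll open only partly, since the finger in the 33 mm gap must clear the lid, and then lift.

Emit:
servo_tool(plan="0 0 -0.15 0 0 0 0.9;0 0 0 0 0 0 0.75;0 0 0 0 0 0 0.72;0 0 0 0 0 0 0.72;0 0 0 0 0 0 0.72;0 0 0 0 0 0 0.72")

```text
t: 10.55
eef_pos: [0.6824, 0.171, 0.0577]
tcp_rot: [-2.124, -2.315, 0.0]
wrist_force: [0.4, 0.6, 0.3]
gripper_width: 0.0268
grip_force: 0.0
```

Emit:
servo_tool(plan="0 0 -0.5 0 0 0 0.72;0 0 -1 0 0 0 0.72;0 0 -1.5 0 0 0 0.72;0 0 -2 0 0 0 0.72;0 0 -2.5 0 0 0 0.72;0 0 -2.5 0 0 0 0.72;0 0 -2.5 0 0 0 0.72;0 0 -2 0 0 0 0.72;0 0 0 0 0 0 0.72;0 0 0 0 0 0 0.72")

```text
t: 11.55
eef_pos: [0.6826, 0.1709, 0.2039]
tcp_rot: [2.124, 2.314, 0.002]
wrist_force: [0.0, 0.6, -1.5]
gripper_width: 0.0265
grip_force: 0.0
```

```bash
python3 - <<'E'
from h import *
st()
p,d=viewer.snapshot("scene");cv2.imwrite("pics/s2.png",p)
E
```

```text
t 11.55 p [0.6826 0.1709 0.2039] x [-0.086  0.996  0.   ] y [0.996 0.086 0.001] yaw_y 4.93 w 0.026499720983168013 F [ 0.   0.6 -1.5] q [-0.61  0.6   0.49  1.41 -0.29  1.2   0.  ]
```

View pics/s2.png

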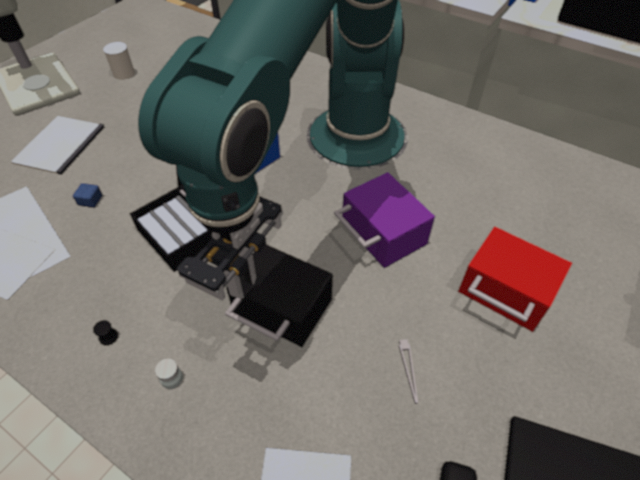

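The ring case at (285,295) is shut and the gripper is clear above it. The empty case's insert at (170,225) is still exposed, so its lid is open.

```bash
python3 -c "
from cell import order
print(order.job_done())"
```

```text
the job is handed in; nothing more can be done
None
```

I eased the ring case's lid down to fully shut and let go of it. The empty case was left open: its insert was still exposed in the last picture, though the arm hid its lid. The job is handed in at about 11.6 s of the 42 s, and no verdict came back.

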